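# Set a blank volume knob by counting clicks, then switch on

### The job

Get the headphone amplifier ready for use: its round volume knob has no marks, so turn it gently down (anticlockwise from above) until you feel its end stop, without forcing it past the stop, then turn it up exactly five clicks and let go of it. Only once the volume is set, press the white power button all the way down, gently, and release it; leave the votive cup, the tape roll and the USB stick beside the amplifier where they are.

Things in the scene. Friction and masses are not known exactly. Their poses are not given: they have to be found in the camera images.
- amp: Headphone amplifier, a dark flat steel case fixed to the desk, 120 (x) x 210 (y) x 46 mm high, on four rubber feet; its silver front plate with the two sockets faces -x of its own frame. Origin: centre of the underside, on the desk top. z up.
- knob_axis (a point): Fixed point on the knob's vertical axis, 80 mm above the desk, at the knob's top, 50 mm to +y of the case's centre; does not turn with the knob. The knob is a round black fluted cylinder with a blank silver cap, 44 mm in diameter, rubber-like (friction 0.9), from 49 to 79 mm above the desk. Clockwise from above is louder. It starts between clicks 4 and 10 of its 12 (0 to 11).
- knob_foot (a point): Fixed point on the knob's axis on the case top, 46 mm above the desk. Feel of the knob: clicks are 24 degrees apart; it resists with about 0.2 N m on leaving a click, less and less to half way (12 degrees), then pulls itself on as strongly into the next. Let go, it settles in the nearest click. Click 0 is the anticlockwise end, click 11 the clockwise end.
- wiper (a joint): Sliding contact hidden in the case, driven by the knob: 0 at click 0, +0.00003 m a click; judges the volume, but its measured value is too coarse to tell clicks apart: feel them. The end stop is sprung: from 2 degrees beyond click 0 the torque climbs without a drop, to about 0.5 N m at 7 degrees and 0.75 N m at 11 degrees beyond click 0, where it counts as forced.
- power (a joint): Travel of the power button in m: 0 released, 0.005 all the way down; it springs back. All the way down takes about 5 N.
- power_top (a point): Centre of the top face of the white round power button, 24 mm in diameter, in a silver ring on top of the case, 105 mm to -y of the knob axis in the case's frame. Pressed straight down.
- votive_white: White ribbed ceramic votive cup, 58 mm in diameter, 62 mm high, standing loose beside the amplifier on the knob's side; origin at the centre of its underside. To be left alone.
- washi_navy: Navy and white striped roll of tape, 50 mm in diameter, 15 mm high, lying loose behind the amplifier; origin at the centre of its underside. To be left alone.
- usb_stick: Black USB stick, 54 x 18 x 8 mm, lying loose in front of the amplifier; origin at the centre of its underside. To be left alone.

How it is judged:
By the outcome, as a careful person would: the job done as asked, in the order asked, and still so for the second after the job is handed in, with the robot touching nothing.
It also fails if it takes over 72 s, if anything falls off the work surface, if the arm or the gripper's body presses on something with over 40 N, if the wrist force passes 120 N, or if a joint passes its speed limit or range.

### The arm

A 6-joint arm with a two-finger parallel gripper is mounted at the origin on a cart in front of the work surface, level with it; the furniture and walls round the work are solid. World frame = base frame: x ahead of the robot, y to its left, z up, the work surface at z = 0. Lengths are in mm, angles in rad, forces in N, time in s.
With the tool pointing down it reaches from about 300 to 775 mm from the base axis. Payload 14.6 kg.
Tool frame: the origin (TCP) lies midway between the tips of the shut fingers; the grasp point (between the pads) lies 19 mm behind it; z points along the fingers, y is the line along which they close (so a half turn about z gives the same grasp; the last joint's range is limited). The gripper opens to 94 mm and grips with 3 to 60 N. Pads are 16 mm wide; open, the fingers measure 119 mm over their backs; the gripper's body (75 mm by 177 mm) begins 78 mm behind the grasp point.
Start: joints at [-1.209, 0.3, 1.521, -0, 1.321, -0.067], TCP at [228.671, -500.199, 166.746] pointing down, gripper open.
Joint ranges: [-3.03, 3.03], [-0.79, 2.21], [0.23, 2.52], [-1.04, 4.18], [0, 3.07], [-2.55, 2.55]. Speed limits (rad/s): [2.22, 2.22, 2.57, 3.14, 3.14, 3.14].

### API

Orientations are given as [roll, pitch, yaw] about the fixed x, y, z axes, in that order (R = Rz(yaw) Ry(pitch) Rx(roll)).
In Python, from cell import manip, camera gives the robot as it stands.
- The arm moves only by the tool move_arm, never from a script. Its arguments are lists of equal length, an entry for each row: "dp": the shift along the world's x, y, z in mm, a list of three; "rotation": the turn, a rotation vector about the world's x, y, z in rad, a list of three; "hand": the opening, from 0 (shut) to 1 (fully open). A call has 1 to 10 rows; each row shifts and turns the commanded pose from where the row before left it; what a row does not reach is not made up. A row lasts 1/8 s, in which the tool goes at most 62.5 mm and 10.7 degrees, less where a joint would pass 70% of its speed; a pose out of reach is approached as far as the arm can. A call with a gripper value outside its range is refused whole. The fingers move at their own pace and stop on an object; "newtons" is the grip in N (left out, the last holds). Time passes only in rows, so rows that do not move let the fingers close. It gives the time, the measured TCP pose, the force, the opening and the grip force at its end, in the units of the state.
- manip.read_state(): the state, without advancing time (a new reading comes with each control period).
- camera(name): name is "scene" or "top" or "wrist"; returns a dict with "image" (400x640x3 uint8, red, green, blue), "fx", "fy", "cx", "cy" (pixels), "R" (3x3) and "t" (3): a world point X has camera coordinates R X + t; the wrist camera has in their place "mount" (4x4, takes a point from camera to tool coordinates, whose origin is the TCP and whose axes are the flange's). Camera axes: x right, y down, z forward; pixel columns grow to the right and rows downward; lengths in mm; the calibration is good to about 2 mm. The wrist camera is an equidistant fisheye: a pixel r from the principal point sees the ray r / f radians off the axis. A picture is of the moment at which its call begins: read the wrist's pose just before it. There is no depth.
- manip.sign_off(): hands the job in; it is judged then, once.
The state is a dict: "clock": time; "joints": joint angles; "qd": joint speeds; "effort": joint torques, N m; "eef_pos": TCP position; "eef_rot": TCP orientation; "wrist_force": force on the tool from outside, world axes, zero at the start; "moment": the same for the moment, N m; "finger_gap": finger opening in mm; "finger_force": force on a finger pad.
Only numpy, scipy, OpenCV 4.12 (cv2) and the standard library are available. Lean on these libraries where they do the work, as an engineer would, in place of code of your own. Each camera call takes 0.05 s, during which the arm holds its last target. There are 200 camera calls.

## Working session

There is one attempt and no reset: what is moved stays moved. The work goes in short steps, Python scripts to look and compute and a tool call to move; the robot and the scene stay as the last step left them, time stands still between calls to the robot, and variables do not carry over. Pictures are saved under pics/ and viewed, at most 10 in all, crops included, and the job is handed in when it is done.

Besides the shell and the picture viewer there is one more tool, called after ">>>" as a command line: name --argument value ..., lists and objects as JSON in quotes. move_arm: Moves the arm, as the interface text tells. Its arguments: {"type":"object","properties":{"dp":{"type":"array","items":{"type":"array","items":{"type":"number"}}},"rotation":{"type":"array","items":{"type":"array","items":{"type":"number"}}},"hand":{"type":"array","items":{"type":"number"}},"newtons":{"type":"number"}},"required":["dp","rotation","hand"]}

```bash
mkdir -p pics; python3 - <<'E'
from cell import manip,camera
import cv2,numpy as np
s=manip.read_state(); print(s)
for n in("scene","top"):
    c=camera(n); cv2.imwrite(f"pics/{n}0.png",c["image"][:,:,::-1]); print(n,c["fx"],c["fy"],c["cx"],c["cy"],c["R"],c["t"])
E
```

```text
{'clock': 0.0, 'joints': array([-1.20862288e+00,  3.00465281e-01,  1.52159720e+00, -1.07725654e-06,
        1.32070127e+00, -6.66052324e-02]), 'qd': array([-0.00013657, -0.00027079,  0.00052614,  0.00082182, -0.00084894,
        0.0023958 ]), 'effort': array([ 2.11798630e-05, -5.31806839e+01, -3.52738559e+01,  7.08671822e-02,
        2.43711344e-02, -1.22061506e-04]), 'eef_pos': array([ 228.55060074, -499.91772783,  166.18273135]), 'eef_rot': array([-3.14042408e+00, -7.69025890e-05,  4.28778898e-01]), 'wrist_force': array([0.13476394, 0.15058131, 0.29159578]), 'moment': array([0.04588858, 0.07930414, 0.0136939 ]), 'finger_force': 0.0, 'finger_gap': 93.99713683851269}
scene 377.26338509759466 377.26338509759466 324.98454301226957 204.6675690073782 [[-0.85646438 -0.51600818 -0.01429393]
 [-0.23553154  0.41527273 -0.87867711]
 [ 0.45934045 -0.74918897 -0.4772025 ]] [530.59503708 119.24672799 809.40568719]
top 516.0078576445762 516.0078576445762 318.9557262847148 199.0915083156598 [[-0.00579709 -0.99909859 -0.04205242]
 [-0.98999549  0.01166286 -0.14061621]
 [ 0.1409799   0.04081654 -0.9891707 ]] [233.46762744 514.49667153 863.31654862]
```

View pics/top0.png

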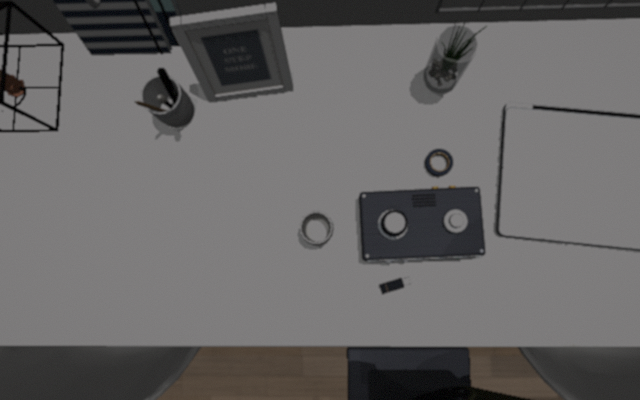

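View pics/scene0.png

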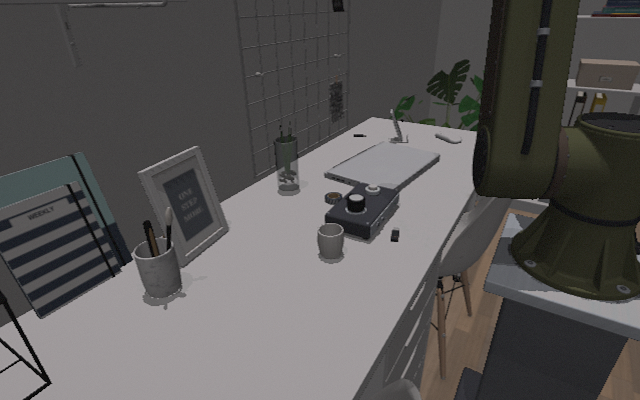

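The top view shows the knob cap near (395,223), the button near (456,220), the cup at (317,228), the tape at (439,162) and the stick at (393,286). The scene view agrees. Next I'll refine the blobs.

```bash
cat > h.py <<'E'
import numpy as np,cv2
def ray(c,u,v,z):
    R=np.array(c["R"]);t=np.array(c["t"]);d=R.T@np.array([(u-c["cx"])/c["fx"],(v-c["cy"])/c["fy"],1]);o=-R.T@t
    return o+d*(z-o[2])/d[2]
E
python3 - <<'E'
from cell import camera
from h import *
c=camera("top"); g=cv2.cvtColor(c["image"],cv2.COLOR_RGB2GRAY)
big=cv2.resize(g[170:300,285:500],None,fx=3.7,fy=3.7,interpolation=cv2.INTER_CUBIC)
cv2.imwrite("pics/crop.png",cv2.convertScaleAbs(big,alpha=1.6))
for th in(80,100,120):
    m=(g>th).astype(np.uint8); m2=np.zeros_like(m); m2[195:252,368:478]=m[195:252,368:478]
    n,l,st,ce=cv2.connectedComponentsWithStats(m2)
    for i in range(1,n):
        if st[i,4]>40: print(th,st[i],ce[i],ray(c,*ce[i],79)[:2],ray(c,*ce[i],52)[:2])
m=(g<65).astype(np.uint8);n,l,st,ce=cv2.connectedComponentsWithStats(m);i=l[205,425];print(st[i])
r=cv2.minAreaRect(np.argwhere(l==i)[:,::-1].astype(np.float32));b=cv2.boxPoints(r);print(b)
P=np.array([ray(c,*p,46)[:2] for p in b]);print(P,P.mean(0))
for n,u,v,z in(("cup",317,224,62),("tape",439,161,15),("usb",393,285,8)):print(n,ray(c,u,v,z))
E
```

```text
80 [444 209  24  24 442] [455.4321267  220.40045249] [472.96270209   2.08135576] [475.60779634  -3.90175923]
80 [378 210  10  27  58] [381.55172414 220.70689655] [473.66864556 123.55068702] [476.33597731 121.39390495]
80 [385 212  20  21 333] [394.45645646 222.11111111] [471.11781744 102.29353021] [473.70479707  99.46713914]
100 [445 210  22  22 362] [455.82320442 220.28176796] [473.15298772   1.43388908] [475.80407603  -4.56962136]
100 [385 213  20  19 301] [394.48504983 222.10631229] [471.1253376  102.24615153] [473.71255411  99.41826801]
120 [445 211  21  20 232] [456.26293103 219.875     ] [473.81996387   0.68645147] [476.4920622   -5.34060356]
120 [386 214  18  18 248] [394.48387097 222.06854839] [471.18820368 102.24644342] [473.77740051  99.41856909]
[ 359  187  126   74 7225]
[[358.05884 192.23532]
 [481.11316 186.37558]
 [484.51135 257.73758]
 [361.45703 263.59732]]
[[527.11470876 160.52020086]
 [534.73491385 -51.64282838]
 [412.23979062 -51.26496499]
 [403.7459801  156.75888777]] [469.45884833  53.59282382]
cup [470.81696351 231.66686735  62.        ]
tape [587.19340366  12.67485973  15.        ]
usb [366.5111325  100.34913914   8.        ]
```

View pics/crop.png

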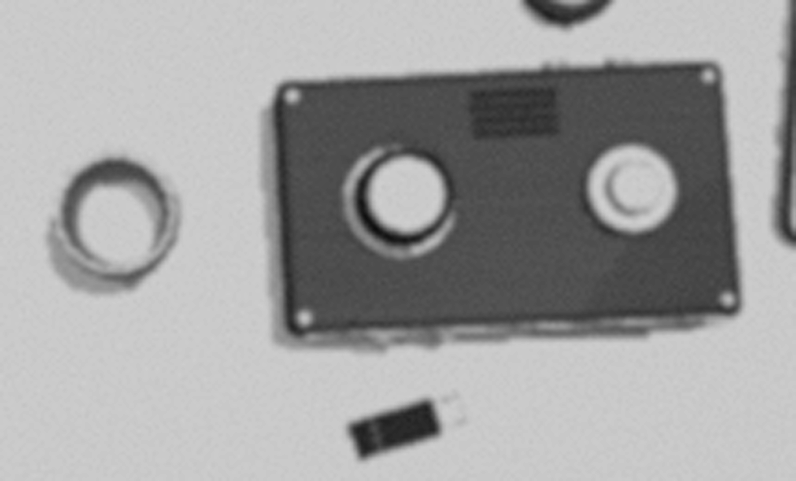

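The enlarged crop shows the knob's silver cap at about (403,194) and the button at about (637,187). From this the knob is near (471,102), the button near (475,-3), and the case yaw is about 0.036. Joint 6 needs to be near +2.45, so that one grasp covers the whole turn.

>>> move_arm --dp '[[17,43,0],[17,43,0],[17,43,0],[17,43,0],[17,43,0],[18,43,0],[18,43,0]]' --rotation '[[0,0,-0.078],[0,0,-0.078],[0,0,-0.078],[0,0,-0.078],[0,0,-0.078],[0,0,-0.078],[0,0,-0.078]]' --hand '[1,1,1,1,1,1,1]' --newtons 12

```text
clock: 1.02
eef_pos: [349.9, -197.8, 166.7]
eef_rot: [3.142, -0.0, -0.12]
wrist_force: [-0.0, -0.1, 0.1]
finger_gap: 93.6
finger_force: 0.0
```

>>> move_arm --dp '[[17,43,0],[17,43,0],[17,43,0],[17,43,0],[17,43,0],[18,43,0],[18,43,0],[0,0,0]]' --rotation '[[0,0,-0.078],[0,0,-0.078],[0,0,-0.078],[0,0,-0.078],[0,0,-0.078],[0,0,-0.078],[0,0,-0.078],[0,0,0]]' --hand '[1,1,1,1,1,1,1,1]'

```text
clock: 2.02
eef_pos: [470.9, 103.9, 166.2]
eef_rot: [3.141, 0.001, -0.661]
wrist_force: [-0.3, -0.5, 0.0]
finger_gap: 93.9
finger_force: 0.0
```

```bash
python3 - <<'E'
from cell import manip,camera
import cv2
s=manip.read_state(); print(s["clock"],s["joints"],s["eef_pos"],s["eef_rot"],s["wrist_force"],s["moment"])
c=camera("wrist"); cv2.imwrite("pics/w1.png",c["image"][:,:,::-1]); print({k:v for k,v in c.items() if k!="image"})
E
```

```text
2.025 [1.41015209e-01 1.49470601e-01 1.70652704e+00 2.01445254e-04
 1.28652978e+00 2.37273592e+00] [470.87150735 103.8710549  166.18307591] [ 3.14105524e+00  7.88891056e-04 -6.60981183e-01] [-0.31431854 -0.49167691  0.04730962] [0.08399918 0.00303148 0.04275432]
{'fx': 309.70691628693146, 'fy': 309.70691628693146, 'cx': 315.4064846653232, 'cy': 199.7708029770536, 'mount': array([[ 2.38352849e-05, -9.67820539e-01, -2.51641420e-01,
         7.23577927e+01],
       [ 9.99999974e-01,  8.00197899e-05, -2.13039299e-04,
         2.66484556e-01],
       [ 2.26320103e-04, -2.51641409e-01,  9.67820515e-01,
        -2.17852244e+02],
       [ 0.00000000e+00,  0.00000000e+00,  0.00000000e+00,
         1.00000000e+00]])}
```

View pics/w1.png

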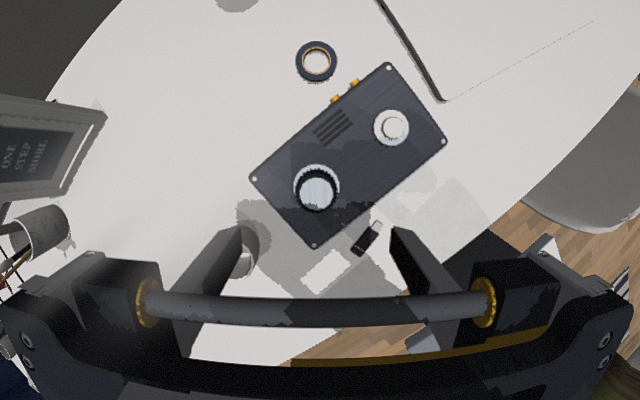

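The wrist view shows the knob cap at about (316,194) and the button at about (391,128). The cup is to the left, clear of the fingers' path down.

```bash
cat >> h.py <<'E'
from scipy.spatial.transform import Rotation as Ro
def wray(c,s,u,v,z):
    x,y=u-c["cx"],v-c["cy"];r=np.hypot(x,y);a=r/c["fx"]
    d=np.array([np.sin(a)*x/r,np.sin(a)*y/r,np.cos(a)]);M=np.array(c["mount"]);R=Ro.from_euler("xyz",s["eef_rot"]).as_matrix()
    o=R@M[:3,3]+s["eef_pos"];d=R@M[:3,:3]@d
    return o+d*(z-o[2])/d[2]
E
python3 - <<'E'
from cell import manip,camera
from h import *
s=manip.read_state();c=camera("wrist"); I=c["image"]; g=cv2.cvtColor(I,cv2.COLOR_RGB2GRAY)
print(s["eef_pos"])
for th in(110,140,170):
  for n,(u0,u1,v0,v1),z in(("knob",(285,345,160,216),79),("btn",(370,412,106,148),56)):
    m=np.zeros_like(g);m[v0:v1,u0:u1]=g[v0:v1,u0:u1]>th
    k,l,st,ce=cv2.connectedComponentsWithStats(m)
    for i in range(1,k):
        if st[i,4]>60: print(th,n,st[i],ce[i],wray(c,s,*ce[i],z)[:2])
cr=np.hstack([I[160:220,285:345],I[97:157,361:421]]);cv2.imwrite("pics/w1c.png",cv2.resize(cr[:,:,::-1],None,fx=6,fy=6,interpolation=cv2.INTER_CUBIC))
E
```

```text
[470.4626933  102.56411622 166.23191227]
110 knob [292 164  46  29 324] [314.5462963  174.01234568] [486.25665382  91.03010009]
110 knob [298 178  34  31 790] [314.83544304 192.66962025] [470.96113459 102.56160035]
110 btn [372 110  36  37 998] [390.01503006 127.43086172] [474.16022246  -1.78502275]
140 knob [292 164  46  29 269] [314.84386617 173.98513011] [486.09606606  90.77859021]
140 knob [299 178  33  31 746] [314.86863271 192.39544236] [471.16553701 102.36005591]
140 btn [373 110  35  36 941] [390.22529224 127.38894793] [474.06006446  -2.00178669]
170 knob [293 165  45  27 199] [315.72361809 172.93467337] [486.39808726  89.43163536]
170 knob [299 178  32  31 709] [314.89562764 192.51480959] [471.05081844 102.41468377]
170 btn [373 110  34  35 859] [390.16647264 127.06635623] [474.37845923  -2.15588226]
```

View pics/w1c.png

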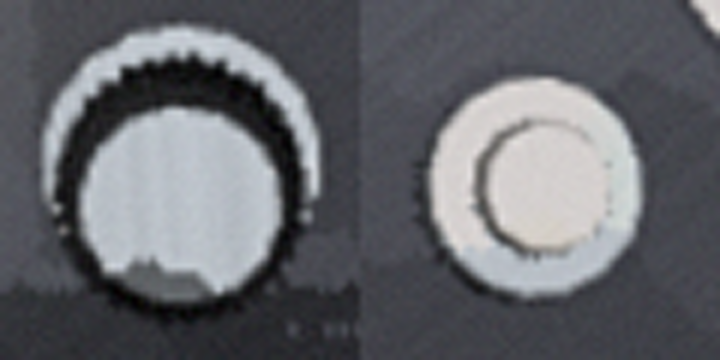

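The crop shows the knob cap as a full disc, with its bottom edge shaded, and the button on its ring. The two cameras agree to about 1 mm: knob near (470.5,102.8), button near (474.5,-2.5). Descending and gripping lightly.

>>> move_arm --dp '[[0,0.8,-22],[0,0,-22],[0,0,-22],[0,0,-22],[0,0,-15],[0,0,-10],[0,0,0]]' --rotation '[[0,0,0],[0,0,0],[0,0,0],[0,0,0],[0,0,0],[0,0,0],[0,0,0]]' --hand '[1,1,1,1,1,1,1]' --newtons 12

```text
clock: 3.0
eef_pos: [470.5, 102.3, 53.5]
eef_rot: [3.141, 0.0, -0.663]
wrist_force: [0.2, -0.7, -0.5]
finger_gap: 94.2
finger_force: 0.0
```

>>> move_arm --dp '[[0,0,0],[0,0,0],[0,0,0],[0,0,0],[0,0,0],[0,0,0],[0,0,0],[0,0,0]]' --rotation '[[0,0,0],[0,0,0],[0,0,0],[0,0,0],[0,0,0],[0,0,0],[0,0,0],[0,0,0]]' --hand '[0.6,0.5,0.45,0.42,0.4,0.4,0.4,0.4]' --newtons 12

```text
clock: 4.0
eef_pos: [470.7, 102.6, 53.7]
eef_rot: [3.142, -0.0, -0.663]
wrist_force: [-0.1, -0.7, 0.6]
finger_gap: 37.5
finger_force: 0.0
```

```bash
cat > st.py <<'E'
from cell import manip
s=manip.read_state()
for k in("clock","joints","eef_pos","eef_rot","wrist_force","moment","finger_gap","finger_force"):print(k,s[k].round(3) if hasattr(s[k],"round") else s[k])
E
python3 st.py
```

```text
clock 4.0
joints [ 0.139  0.282  1.83  -0.     1.03   2.373]
eef_pos [470.682 102.594  53.741]
eef_rot [ 3.142 -0.    -0.663]
wrist_force [-0.078 -0.75   0.561]
moment [ 0.159  0.06  -0.037]
finger_gap 37.48280434147005
finger_force 0.0
```

```bash
python3 - <<'E'
from cell import camera
import cv2
cv2.imwrite("pics/w2.png",camera("wrist")["image"][:,:,::-1])
E
python3 st.py
```

```text
clock 4.05
joints [0.139 0.282 1.83  0.    1.029 2.373]
eef_pos [470.688 102.589  53.734]
eef_rot [-3.142 -0.    -0.663]
wrist_force [ 0.944 -0.902 -0.324]
moment [ 0.071 -0.03   0.047]
finger_gap 37.41416674275386
finger_force 0.0
```

View pics/w2.png

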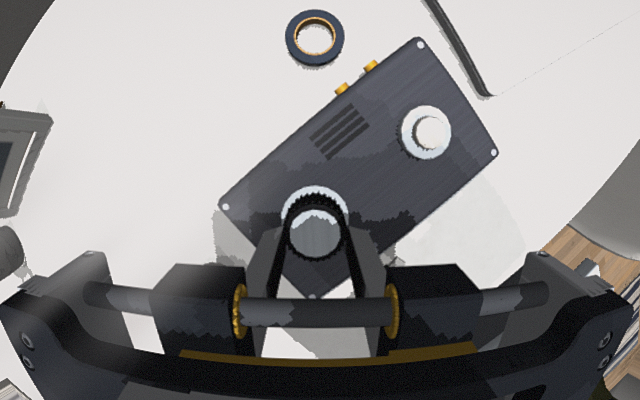

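The wrist view shows the knob cap at about (315,232) between the fingers, with no grip force reported yet. I'll command a tighter close.

>>> move_arm --dp '[[0,0,0],[0,0,0],[0,0,0],[0,0,0]]' --rotation '[[0,0,0],[0,0,0],[0,0,0],[0,0,0]]' --hand '[0.3,0.3,0.3,0.3]' --newtons 12

```text
clock: 4.55
eef_pos: [470.7, 102.6, 53.8]
eef_rot: [-3.142, -0.0, -0.663]
wrist_force: [0.8, -0.8, 0.4]
finger_gap: 28.3
finger_force: 0.0
```

```bash
python3 st.py
```

```text
clock 4.55
joints [0.139 0.282 1.83  0.    1.029 2.373]
eef_pos [470.708 102.611  53.775]
eef_rot [-3.142 -0.    -0.663]
wrist_force [ 0.828 -0.787  0.391]
moment [0.076 0.002 0.032]
finger_gap 28.29548837610345
finger_force 0.0
```

```bash
python3 - <<'E'
from cell import camera
import cv2
I=camera("wrist")["image"][170:310,220:410,::-1]
cv2.imwrite("pics/w3.png",cv2.resize(cv2.convertScaleAbs(I,alpha=1.7,beta=15),None,fx=4,fy=4,interpolation=cv2.INTER_CUBIC))
E
```

```text
(no output)
```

View pics/w3.png

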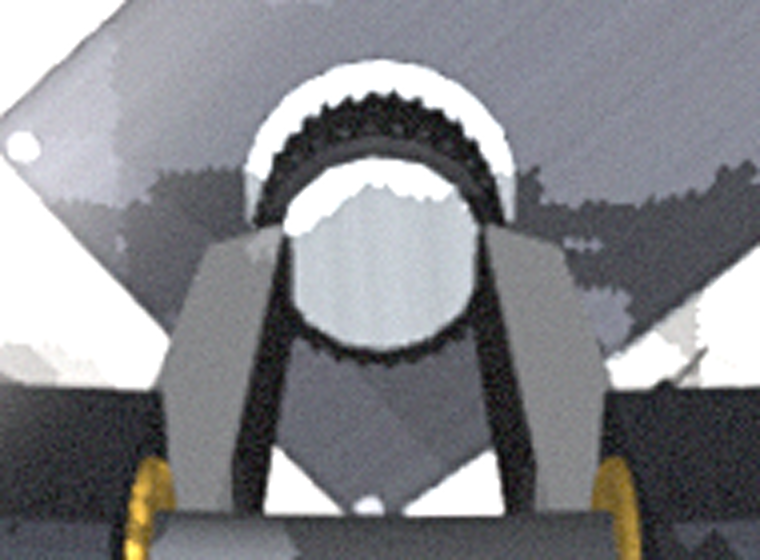

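The fingers' visible ends sit above the knob. Their scale, 94 mm spanning 152 px, puts them about 190 mm from the camera, while the TCP is about 229 mm away. So the tips seem to be well short of the reported TCP. I'll open, then lower in small steps while watching the force.

>>> move_arm --dp '[[0,0,0],[0,0,0],[0,0,0],[0,0,0],[0,0,-2],[0,0,-2],[0,0,-1],[0,0,0]]' --rotation '[[0,0,0],[0,0,0],[0,0,0],[0,0,0],[0,0,0],[0,0,0],[0,0,0],[0,0,0]]' --hand '[0.8,0.8,0.8,0.8,0.8,0.8,0.8,0.8]'

```text
clock: 5.6
eef_pos: [470.6, 102.6, 48.6]
eef_rot: [3.141, 0.0, -0.663]
wrist_force: [0.1, 0.9, 0.0]
finger_gap: 75.2
finger_force: 0.0
```

>>> move_arm --dp '[[0,0,-1],[0,0,-1],[0,0,-1],[0,0,0]]' --rotation '[[0,0,0],[0,0,0],[0,0,0],[0,0,0]]' --hand '[0.8,0.8,0.8,0.8]'

```text
clock: 6.1
eef_pos: [470.6, 102.6, 45.7]
eef_rot: [3.141, 0.0, -0.663]
wrist_force: [-0.2, -0.1, -1.3]
finger_gap: 75.4
finger_force: 0.0
```

```bash
python3 st.py; python3 - <<'E'
from cell import camera
import cv2
I=camera("wrist")["image"][170:310,220:410,::-1]
cv2.imwrite("pics/w4.png",cv2.resize(cv2.convertScaleAbs(I,alpha=1.7,beta=15),None,fx=4,fy=4,interpolation=cv2.INTER_CUBIC))
E
```

```text
clock 6.1
joints [0.139 0.294 1.837 0.    1.011 2.373]
eef_pos [470.621 102.597  45.663]
eef_rot [ 3.141  0.    -0.663]
wrist_force [-0.226 -0.118 -1.305]
moment [ 0.091 -0.032  0.073]
finger_gap 75.40148162132829
finger_force 0.0
```

View pics/w4.png

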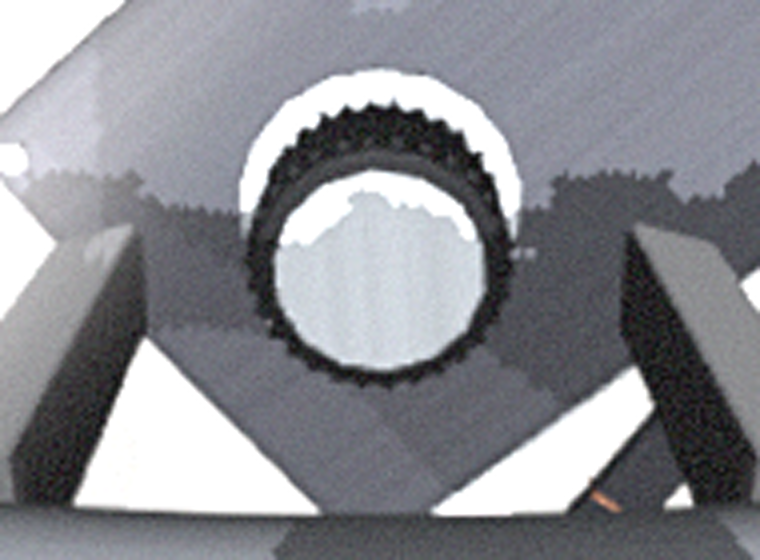

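The reported TCP is now below the case top with no contact, and the image scale puts the tips about 20 mm above the knob top. The knob is centred between the fingers. I'll keep descending, still checking the force.

>>> move_arm --dp '[[0,0,-3],[0,0,-3],[0,0,-3],[0,0,-3],[0,0,0]]' --rotation '[[0,0,0],[0,0,0],[0,0,0],[0,0,0],[0,0,0]]' --hand '[0.8,0.8,0.8,0.8,0.8]'

```text
clock: 6.78
eef_pos: [470.5, 102.6, 33.5]
eef_rot: [3.141, 0.0, -0.663]
wrist_force: [0.1, 0.1, 0.2]
finger_gap: 75.4
finger_force: 0.0
```

>>> move_arm --dp '[[0,0,-3],[0,0,-3],[0,0,-3],[0,0,-3],[0,0,0]]' --rotation '[[0,0,0],[0,0,0],[0,0,0],[0,0,0],[0,0,0]]' --hand '[0.8,0.8,0.8,0.8,0.8]'

```text
clock: 7.4
eef_pos: [470.5, 102.6, 21.5]
eef_rot: [3.141, 0.0, -0.663]
wrist_force: [0.4, -0.9, 0.4]
finger_gap: 75.0
finger_force: 0.0
```

```bash
python3 st.py; python3 - <<'E'
from cell import camera
import cv2
I=camera("wrist")["image"][170:310,220:410,::-1]
cv2.imwrite("pics/w5.png",cv2.resize(cv2.convertScaleAbs(I,alpha=1.7,beta=15),None,fx=4,fy=4,interpolation=cv2.INTER_CUBIC))
E
```

```text
clock 7.4
joints [ 0.139  0.332  1.853 -0.     0.957  2.373]
eef_pos [470.518 102.563  21.489]
eef_rot [ 3.141  0.    -0.663]
wrist_force [ 0.442 -0.87   0.396]
moment [ 0.066  0.013 -0.005]
finger_gap 74.97763709817234
finger_force 0.0
```

View pics/w5.png

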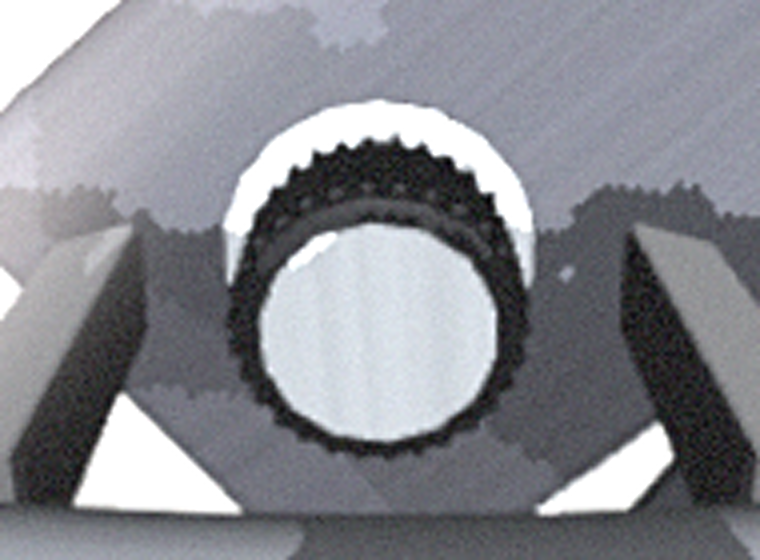

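The cap, at crop (378,332), is centred on the tool axis. The finger tips come out at about z = 58–66, so they are alongside the knob now. I'll go down 5 mm more and close.

>>> move_arm --dp '[[0,0,-3],[0,0,-2],[0,0,0],[0,0,0],[0,0,0],[0,0,0],[0,0,0],[0,0,0],[0,0,0]]' --rotation '[[0,0,0],[0,0,0],[0,0,0],[0,0,0],[0,0,0],[0,0,0],[0,0,0],[0,0,0],[0,0,0]]' --hand '[0.8,0.8,0.7,0.6,0.55,0.5,0.45,0.42,0.42]' --newtons 12

```text
clock: 8.57
eef_pos: [471.0, 103.0, 16.9]
eef_rot: [-3.141, -0.0, -0.663]
wrist_force: [2.6, 4.6, -0.9]
finger_gap: 41.8
finger_force: 12.0
```

```bash
python3 st.py
```

```text
clock 8.575
joints [1.390e-01 3.400e-01 1.856e+00 1.000e-03 9.450e-01 2.373e+00]
eef_pos [471.037 102.972  16.886]
eef_rot [-3.141 -0.    -0.663]
wrist_force [ 2.614  4.599 -0.906]
moment [ 0.887 -0.467  0.034]
finger_gap 41.76178437189518
finger_force 11.992869079113007
```

Gripped at 12 N. The side force shows about 0.7 mm of offset along the closing axis, which I'll relieve before starting the anticlockwise turn.

>>> move_arm --dp '[[0.5,0.6,0],[0,0,0],[0,0,0]]' --rotation '[[0,0,0],[0,0,0],[0,0,0]]' --hand '[0.42,0.42,0.42]'

```text
clock: 8.95
eef_pos: [471.1, 103.0, 16.8]
eef_rot: [3.141, 0.0, -0.663]
wrist_force: [-2.4, -2.0, 4.9]
finger_gap: 41.5
finger_force: 12.0
```

```bash
python3 st.py
```

```text
clock 8.95
joints [ 0.139  0.341  1.855 -0.     0.947  2.374]
eef_pos [471.066 103.04   16.827]
eef_rot [ 3.141  0.    -0.663]
wrist_force [-2.439 -1.951  4.937]
moment [-0.305  0.449  0.028]
finger_gap 41.50224225315998
finger_force 11.997205317020416
```

>>> move_arm --dp '[[0,0,0],[0,0,0],[0,0,0]]' --rotation '[[0,0,0.07],[0,0,0.07],[0,0,0]]' --hand '[0.42,0.42,0.42]'

```text
clock: 9.32
eef_pos: [471.1, 103.1, 16.8]
eef_rot: [3.141, 0.0, -0.524]
wrist_force: [-0.8, -2.4, 4.9]
finger_gap: 41.7
finger_force: 12.0
```

```bash
python3 st.py
```

```text
clock 9.325
joints [ 0.14   0.341  1.854 -0.     0.946  2.234]
eef_pos [471.12  103.101  16.835]
eef_rot [ 3.141  0.    -0.524]
wrist_force [-0.795 -2.43   4.915]
moment [-0.324  0.464 -0.034]
finger_gap 41.687606694364845
finger_force 11.997779756784439
```

>>> move_arm --dp '[[0,0,0],[0,0,0],[0,0,0]]' --rotation '[[0,0,0.07],[0,0,0.07],[0,0,0]]' --hand '[0.42,0.42,0.42]'

```text
clock: 9.7
eef_pos: [471.2, 103.1, 16.8]
eef_rot: [3.141, -0.0, -0.385]
wrist_force: [-2.6, -1.4, 6.5]
finger_gap: 41.3
finger_force: 12.0
```

```bash
python3 st.py|tail -3
```

```text
moment [-0.404  0.461  0.049]
finger_gap 41.279217839790064
finger_force 11.996815502643585
```

>>> move_arm --dp '[[0,0,0],[0,0,0],[0,0,0],[0,0,0]]' --rotation '[[0,0,0.07],[0,0,0.07],[0,0,0.05],[0,0,0]]' --hand '[0.42,0.42,0.42,0.42]'

```text
clock: 10.2
eef_pos: [471.2, 103.2, 16.8]
eef_rot: [-3.142, -0.0, -0.196]
wrist_force: [-2.5, -0.6, 6.1]
finger_gap: 41.8
finger_force: 12.0
```

```bash
python3 st.py|tail -5
```

```text
eef_rot [-3.142 -0.    -0.196]
wrist_force [-2.464 -0.588  6.143]
moment [-0.206  0.405 -0.195]
finger_gap 41.83990614105699
finger_force 11.998768597841263
```

The torque follows the sawtooth, near zero mid-click and −0.195 N m just after a click, so the knob is turning without slipping. The start is at click 4 or higher, so the stop is at least 96° from where I began. I'll go to about 102° and test for a torque climb there.

>>> move_arm --dp '[[0,0,0],[0,0,0],[0,0,0],[0,0,0],[0,0,0],[0,0,0],[0,0,0]]' --rotation '[[0,0,0.1],[0,0,0.1],[0,0,0.1],[0,0,0.1],[0,0,0.1],[0,0,0.1],[0,0,0]]' --hand '[0.42,0.42,0.42,0.42,0.42,0.42,0.42]'

```text
clock: 11.08
eef_pos: [471.2, 103.4, 16.8]
eef_rot: [-3.141, -0.0, 0.404]
wrist_force: [-2.7, 1.3, 5.8]
finger_gap: 41.9
finger_force: 12.0
```

```bash
python3 st.py|tail -5
```

```text
eef_rot [-3.141 -0.     0.404]
wrist_force [-2.744  1.3    5.842]
moment [0.136 0.411 0.038]
finger_gap 41.948576048166615
finger_force 11.99653297662735
```

>>> move_arm --dp '[[0,0,0],[0,0,0],[0,0,0],[0,0,0],[0,0,0],[0,0,0],[0,0,0],[0,0,0],[0,0,0]]' --rotation '[[0,0,0.1],[0,0,0.1],[0,0,0.1],[0,0,0.1],[0,0,0.1],[0,0,0.1],[0,0,0.06],[0,0,0.05],[0,0,0]]' --hand '[0.42,0.42,0.42,0.42,0.42,0.42,0.42,0.42,0.42]'

```text
clock: 12.2
eef_pos: [471.0, 103.6, 16.8]
eef_rot: [-3.141, -0.001, 1.113]
wrist_force: [-3.8, 3.4, 6.2]
finger_gap: 41.7
finger_force: 12.0
```

```bash
python3 st.py|tail -5
```

```text
eef_rot [-3.141e+00 -1.000e-03  1.113e+00]
wrist_force [-3.8    3.379  6.191]
moment [ 0.532  0.54  -0.076]
finger_gap 41.686765508132055
finger_force 11.99796974658966
```

No stop at 102°. From here I test one click at a time, easing the side force as I go.

>>> move_arm --dp '[[-0.2,0.2,0],[-0.2,0.2,0],[0,0,0],[0,0,0],[0,0,0],[0,0,0]]' --rotation '[[0,0,0.1],[0,0,0.1],[0,0,0.1],[0,0,0.07],[0,0,0.049],[0,0,0]]' --hand '[0.42,0.42,0.42,0.42,0.42,0.42]'

```text
clock: 12.95
eef_pos: [470.9, 103.7, 16.8]
eef_rot: [3.141, -0.0, 1.532]
wrist_force: [-1.8, 1.3, 4.6]
finger_gap: 41.7
finger_force: 12.0
```

```bash
python3 st.py|tail -5
```

```text
eef_rot [ 3.141 -0.     1.532]
wrist_force [-1.754  1.348  4.597]
moment [ 0.075  0.183 -0.114]
finger_gap 41.74940403285629
finger_force 11.996479779481888
```

Still an ordinary click; on to the next.

>>> move_arm --dp '[[0,0,0],[0,0,0],[0,0,0],[0,0,0],[0,0,0],[0,0,0]]' --rotation '[[0,0,0.1],[0,0,0.1],[0,0,0.1],[0,0,0.07],[0,0,0.049],[0,0,0]]' --hand '[0.42,0.42,0.42,0.42,0.42,0.42]'

```text
clock: 13.7
eef_pos: [470.7, 103.7, 16.8]
eef_rot: [3.142, -0.0, 1.952]
wrist_force: [-3.1, 0.8, 6.4]
finger_gap: 41.8
finger_force: 12.0
```

```bash
python3 st.py|tail -5
```

```text
eef_rot [ 3.142 -0.     1.952]
wrist_force [-3.09  0.8   6.39]
moment [ 0.2    0.342 -0.072]
finger_gap 41.814093195945084
finger_force 11.99693575501442
```

>>> move_arm --dp '[[-0.2,0,0],[0,0,0],[0,0,0],[0,0,0],[0,0,0],[0,0,0]]' --rotation '[[0,0,0.1],[0,0,0.1],[0,0,0.1],[0,0,0.07],[0,0,0.049],[0,0,0]]' --hand '[0.42,0.42,0.42,0.42,0.42,0.42]'

```text
clock: 14.45
eef_pos: [470.6, 103.6, 16.8]
eef_rot: [3.141, -0.0, 2.371]
wrist_force: [-3.1, 0.1, 6.0]
finger_gap: 41.6
finger_force: 12.0
```

```bash
python3 st.py|tail -7
```

```text
joints [ 0.141  0.34   1.856  0.     0.946 -0.659]
eef_pos [470.576 103.625  16.825]
eef_rot [ 3.141 -0.     2.371]
wrist_force [-3.093  0.068  6.002]
moment [ 0.19   0.277 -0.04 ]
finger_gap 41.56515503339056
finger_force 11.996869593858719
```

>>> move_arm --dp '[[-0.2,0,0],[0,0,0],[0,0,0],[0,0,0],[0,0,0],[0,0,0]]' --rotation '[[0,0,0.1],[0,0,0.1],[0,0,0.1],[0,0,0.07],[0,0,0.049],[0,0,0]]' --hand '[0.42,0.42,0.42,0.42,0.42,0.42]'

```text
clock: 15.2
eef_pos: [470.4, 103.5, 16.8]
eef_rot: [3.142, 0.0, 2.789]
wrist_force: [-2.1, -1.6, 5.5]
finger_gap: 42.0
finger_force: 12.0
```

```bash
python3 st.py|tail -7
```

```text
joints [ 0.141  0.34   1.856 -0.     0.946 -1.078]
eef_pos [470.443 103.519  16.815]
eef_rot [3.142 0.    2.789]
wrist_force [-2.098 -1.575  5.547]
moment [ 0.039  0.236 -0.09 ]
finger_gap 42.00335284695732
finger_force 11.996837854385376
```

>>> move_arm --dp '[[-0.1,-0.1,0],[0,0,0],[0,0,0],[0,0,0],[0,0,0],[0,0,0]]' --rotation '[[0,0,0.1],[0,0,0.1],[0,0,0.1],[0,0,0.07],[0,0,0.049],[0,0,0]]' --hand '[0.42,0.42,0.42,0.42,0.42,0.42]'

```text
clock: 15.95
eef_pos: [470.4, 103.4, 16.8]
eef_rot: [-3.141, 0.0, -3.075]
wrist_force: [-2.1, -0.4, 6.2]
finger_gap: 41.5
finger_force: 12.0
```

```bash
python3 st.py|tail -7
```

```text
joints [ 0.14   0.339  1.857 -0.     0.946 -1.497]
eef_pos [470.354 103.363  16.826]
eef_rot [-3.141  0.    -3.075]
wrist_force [-2.067 -0.419  6.213]
moment [-0.078  0.176 -0.216]
finger_gap 41.47992206426086
finger_force 12.00053259730339
```

−0.216 differs from the earlier readings of about −0.08. I'll advance 2° at a time: at a click the torque would fall, at the stop it climbs.

>>> move_arm --dp '[[0,0,0],[0,0,0]]' --rotation '[[0,0,0.035],[0,0,0]]' --hand '[0.42,0.42]'

```text
clock: 16.2
eef_pos: [470.4, 103.3, 16.8]
eef_rot: [-3.141, 0.0, -3.04]
wrist_force: [-1.2, -2.3, 6.3]
finger_gap: 41.9
finger_force: 12.0
```

```bash
python3 st.py|tail -5
```

```text
eef_rot [-3.141  0.    -3.04 ]
wrist_force [-1.172 -2.32   6.327]
moment [-0.21   0.12  -0.334]
finger_gap 41.936983912102825
finger_force 12.00528547167778
```

>>> move_arm --dp '[[0,0,0],[0,0,0]]' --rotation '[[0,0,0.025],[0,0,0]]' --hand '[0.42,0.42]'

```text
clock: 16.45
eef_pos: [470.5, 103.4, 16.8]
eef_rot: [-3.141, 0.0, -3.014]
wrist_force: [-0.4, -1.0, 4.0]
finger_gap: 41.3
finger_force: 12.0
```

```bash
python3 st.py|tail -5
```

```text
eef_rot [-3.141  0.    -3.014]
wrist_force [-0.418 -1.011  3.985]
moment [-0.336 -0.083 -0.327]
finger_gap 41.349383574393435
finger_force 12.005283236503601
```

The torque climbs past 0.3 N m with no drop, so this is the end stop, with the knob about 4–5° beyond click 0. Reversing clockwise with a firmer grip, to about 6° past click 0.

>>> move_arm --dp '[[0,0,0],[0,0,0],[0,0,0],[0,0,0]]' --rotation '[[0,0,-0.04],[0,0,-0.04],[0,0,0],[0,0,0]]' --hand '[0.42,0.42,0.42,0.42]' --newtons 20

```text
clock: 16.95
eef_pos: [470.4, 103.4, 16.8]
eef_rot: [-3.141, 0.0, -3.091]
wrist_force: [1.2, -3.1, 4.5]
finger_gap: 41.4
finger_force: 20.0
```

```bash
python3 st.py|tail -5
```

```text
eef_rot [-3.141  0.    -3.091]
wrist_force [ 1.171 -3.129  4.479]
moment [-0.259 -0.227 -0.241]
finger_gap 41.408029876714785
finger_force 19.994150698184967
```

>>> move_arm --dp '[[0,0,0],[0,0,0],[0,0,0]]' --rotation '[[0,0,-0.05],[0,0,-0.05],[0,0,0]]' --hand '[0.42,0.42,0.42]'

```text
clock: 17.32
eef_pos: [470.5, 103.4, 16.8]
eef_rot: [-3.141, 0.0, 3.093]
wrist_force: [0.7, -2.7, 3.9]
finger_gap: 41.5
finger_force: 20.0
```

```bash
python3 st.py|tail -5
```

```text
eef_rot [-3.141  0.     3.093]
wrist_force [ 0.724 -2.741  3.932]
moment [-0.411 -0.371  0.131]
finger_gap 41.532629764716454
finger_force 19.996862411499023
```

Click 0 is at a yaw of about −3.125, and the start was click 9. Going up four clicks, to about 4° past click 4, then checking the torque phase.

>>> move_arm --dp '[[0,0,0],[0,0,0],[0,0,0],[0,0,0],[0,0,0],[0,0,0],[0,0,0],[0,0,0],[0,0,0],[0,0,0]]' --rotation '[[0,0,-0.1],[0,0,-0.1],[0,0,-0.1],[0,0,-0.1],[0,0,-0.1],[0,0,-0.1],[0,0,-0.1],[0,0,-0.08],[0,0,-0.058],[0,0,0]]' --hand '[0.42,0.42,0.42,0.42,0.42,0.42,0.42,0.42,0.42,0.42]'

```text
clock: 18.58
eef_pos: [470.6, 103.6, 16.8]
eef_rot: [3.141, 0.0, 2.255]
wrist_force: [2.2, -0.2, 2.0]
finger_gap: 41.7
finger_force: 20.0
```

```bash
python3 st.py|tail -5
```

```text
eef_rot [3.141 0.    2.255]
wrist_force [ 2.219 -0.242  1.983]
moment [-0.027 -0.821  0.179]
finger_gap 41.722990799434335
finger_force 19.992341995239258
```

>>> move_arm --dp '[[0,0,0],[0,0,0],[0,0,0],[0,0,0],[0,0,0],[0,0,0],[0,0,0],[0,0,0],[0,0,0],[0,0,0]]' --rotation '[[0,0,-0.1],[0,0,-0.1],[0,0,-0.1],[0,0,-0.1],[0,0,-0.1],[0,0,-0.1],[0,0,-0.1],[0,0,-0.08],[0,0,-0.058],[0,0,0]]' --hand '[0.42,0.42,0.42,0.42,0.42,0.42,0.42,0.42,0.42,0.42]'

```text
clock: 19.82
eef_pos: [470.9, 103.6, 16.8]
eef_rot: [3.14, -0.0, 1.418]
wrist_force: [6.0, -0.1, -0.2]
finger_gap: 41.6
finger_force: 20.0
```

```bash
python3 st.py|tail -5
```

```text
eef_rot [ 3.14  -0.     1.418]
wrist_force [ 5.959 -0.101 -0.168]
moment [-0.057 -1.451  0.158]
finger_gap 41.562594906091235
finger_force 19.989483654499054
```

The phase holds, at +0.158 just past click 4. Turning the remaining 20° to click 5, with one check on the way.

>>> move_arm --dp '[[0.4,0,0],[0.2,0,0],[0,0,0],[0,0,0]]' --rotation '[[0,0,-0.09],[0,0,-0.09],[0,0,-0.08],[0,0,0]]' --hand '[0.42,0.42,0.42,0.42]'

```text
clock: 20.32
eef_pos: [470.9, 103.6, 16.8]
eef_rot: [3.141, -0.0, 1.158]
wrist_force: [2.0, 0.5, 3.6]
finger_gap: 41.3
finger_force: 20.0
```

```bash
python3 st.py|tail -5
```

```text
eef_rot [ 3.141 -0.     1.158]
wrist_force [2.033 0.533 3.573]
moment [-0.151 -0.676 -0.063]
finger_gap 41.28901388285396
finger_force 19.99218374490738
```

>>> move_arm --dp '[[0,0,0],[0,0,0],[0,0,0]]' --rotation '[[0,0,-0.05],[0,0,-0.04],[0,0,0]]' --hand '[0.42,0.42,0.42]'

```text
clock: 20.7
eef_pos: [471.0, 103.5, 16.8]
eef_rot: [3.141, -0.0, 1.069]
wrist_force: [2.3, -0.7, 3.5]
finger_gap: 41.6
finger_force: 20.0
```

```bash
python3 st.py|tail -5
```

```text
eef_rot [ 3.141 -0.     1.069]
wrist_force [ 2.299 -0.684  3.513]
moment [-0.143 -0.62  -0.162]
finger_gap 41.55871627968384
finger_force 19.992493987083435
```

Torque −0.162 means the knob is about 2° short of click 5, and it will settle there. Releasing, rising, and moving over the button with the fingers shutting.

>>> move_arm --dp '[[0,0,0],[0,0,0],[0,0,0],[0,0,0],[0,0,10],[0,0,20],[0,0,25],[0,0,25],[0,0,20],[0,0,0]]' --rotation '[[0,0,0],[0,0,0],[0,0,0],[0,0,0],[0,0,0],[0,0,0],[0,0,0],[0,0,0],[0,0,0],[0,0,0]]' --hand '[0.6,0.7,0.8,0.8,0.8,0.8,0.8,0.8,0.8,0.8]'

```text
clock: 21.95
eef_pos: [471.6, 103.6, 118.3]
eef_rot: [3.139, -0.002, 1.066]
wrist_force: [1.0, 0.1, -0.8]
finger_gap: 75.0
finger_force: 0.0
```

>>> move_arm --dp '[[1,-26,0],[1,-26,0],[1,-27,0],[0.5,-26.5,0],[0,0,0],[0,0,0],[0,0,0],[0,0,0]]' --rotation '[[0,0,0],[0,0,0],[0,0,0],[0,0,0],[0,0,0],[0,0,0],[0,0,0],[0,0,0]]' --hand '[0.5,0.3,0,0,0,0,0,0]'

```text
clock: 22.95
eef_pos: [474.4, -1.5, 116.7]
eef_rot: [-3.142, 0.0, 1.067]
wrist_force: [-0.9, 0.4, 0.7]
finger_gap: 1.0
finger_force: 0.0
```

```bash
python3 st.py; python3 - <<'E'
from cell import manip,camera
from h import *
s=manip.read_state();c=camera("wrist"); I=c["image"]; print(s["eef_pos"])
R=Ro.from_euler("xyz",s["eef_rot"]).as_matrix();M=np.array(c["mount"])
def proj(X):
    p=np.linalg.inv(M)@np.append(R.T@(np.array(X)-s["eef_pos"]),1);a=np.arctan2(np.hypot(p[0],p[1]),p[2]);q=p[:2]/np.hypot(p[0],p[1])*a*c["fx"]
    return q+[c["cx"],c["cy"]]
print("pred button",proj([474.5,-2,55]),"tcp",proj(s["eef_pos"]))
cv2.imwrite("pics/w6.png",cv2.resize(cv2.convertScaleAbs(I[140:300,220:420,::-1],alpha=1.5,beta=10),None,fx=3.5,fy=3.5,interpolation=cv2.INTER_CUBIC))
E
```

```text
clock 22.95
joints [-0.08   0.182  1.789 -0.     1.17   0.424]
eef_pos [474.358  -1.467 116.695]
eef_rot [-3.142  0.     1.067]
wrist_force [-0.854  0.442  0.661]
moment [-0.009 -0.022  0.006]
finger_gap 1.049417318916461
finger_force 0.0
[474.35814783  -1.4670163  116.69458396]
pred button [316.42156627 200.30697625] tcp [316.08832461 220.78010939]
```

View pics/w6.png

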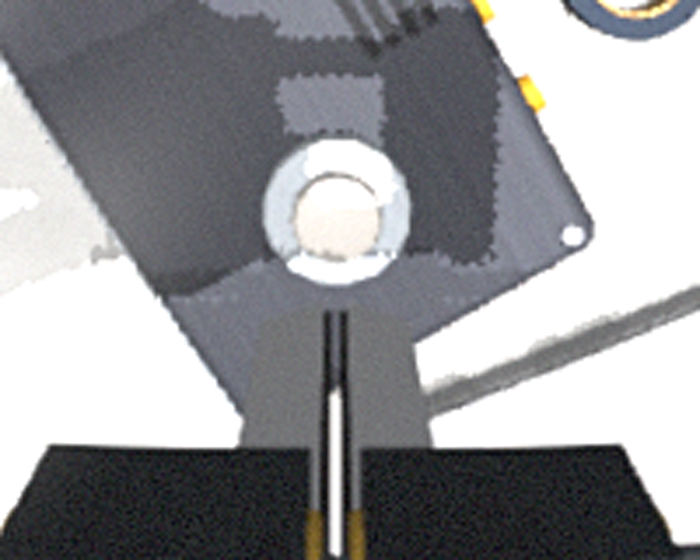

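The button is at crop (337,218), about 1–2 mm from the prediction, and the shut fingers are right over it. Descending, then feeling for contact.

>>> move_arm --dp '[[0,-1,-20],[0,0,-20],[0,0,-20],[0,0,-15],[0,0,0]]' --rotation '[[0,0,0],[0,0,0],[0,0,0],[0,0,0],[0,0,0]]' --hand '[0,0,0,0,0]'

```text
clock: 23.62
eef_pos: [473.9, -2.9, 41.0]
eef_rot: [-3.14, 0.001, 1.066]
wrist_force: [-0.4, 0.3, -0.3]
finger_gap: 0.6
finger_force: 0.0
```

>>> move_arm --dp '[[0,0,-2],[0,0,-2],[0,0,-2],[0,0,-2],[0,0,0]]' --rotation '[[0,0,0],[0,0,0],[0,0,0],[0,0,0],[0,0,0]]' --hand '[0,0,0,0,0]'

```text
clock: 24.25
eef_pos: [474.3, -3.0, 33.7]
eef_rot: [-3.141, 0.0, 1.066]
wrist_force: [0.2, 0.0, 0.5]
finger_gap: 0.4
finger_force: 0.0
```

>>> move_arm --dp '[[0,0,-2],[0,0,-2],[0,0,0]]' --rotation '[[0,0,0],[0,0,0],[0,0,0]]' --hand '[0,0,0]'

```text
clock: 24.62
eef_pos: [474.2, -3.0, 29.5]
eef_rot: [-3.141, 0.0, 1.066]
wrist_force: [0.2, 0.3, 0.1]
finger_gap: 0.8
finger_force: 0.0
```

>>> move_arm --dp '[[0,0,-2],[0,0,-1],[0,0,0]]' --rotation '[[0,0,0],[0,0,0],[0,0,0]]' --hand '[0,0,0]'

```text
clock: 25.0
eef_pos: [474.5, -3.0, 26.8]
eef_rot: [3.141, -0.0, 1.066]
wrist_force: [0.5, 0.3, 2.5]
finger_gap: 0.6
finger_force: 1.3
```

First contact, 2.5 N. Pressing on gently.

>>> move_arm --dp '[[0,0,-1],[0,0,-1],[0,0,0]]' --rotation '[[0,0,0],[0,0,0],[0,0,0]]' --hand '[0,0,0]'

```text
clock: 25.38
eef_pos: [474.5, -3.0, 24.8]
eef_rot: [3.141, -0.0, 1.066]
wrist_force: [1.0, -0.1, 3.4]
finger_gap: 0.7
finger_force: 2.0
```

```bash
python3 -c "
from cell import manip
print({k:v for k,v in manip.read_state().items() if k in('eef_pos','wrist_force','power','wiper')})"
```

```text
{'eef_pos': array([474.49458238,  -3.01019028,  24.80978002]), 'wrist_force': array([ 0.98403381, -0.09777872,  3.399176  ])}
```

>>> move_arm --dp '[[0,0,-1],[0,0,-1],[0,0,0]]' --rotation '[[0,0,0],[0,0,0],[0,0,0]]' --hand '[0,0,0]'

```text
clock: 25.75
eef_pos: [474.6, -3.0, 23.4]
eef_rot: [3.141, -0.0, 1.066]
wrist_force: [-4.5, 0.4, 13.9]
finger_gap: 0.4
finger_force: 6.8
```

The button bottomed, with the force jumping to 14 N after about 5 mm of travel. Releasing straight up.

>>> move_arm --dp '[[0,0,2],[0,0,5],[0,0,15],[0,0,30],[0,0,40],[0,0,40],[0,0,0],[0,0,0]]' --rotation '[[0,0,0],[0,0,0],[0,0,0],[0,0,0],[0,0,0],[0,0,0],[0,0,0],[0,0,0]]' --hand '[0,0,0,0,0,0,0,0]'

```text
clock: 26.75
eef_pos: [473.9, -3.0, 154.3]
eef_rot: [-3.141, 0.0, 1.066]
wrist_force: [-0.7, -0.5, 0.1]
finger_gap: 0.4
finger_force: 0.0
```

```bash
python3 st.py; python3 -c "
from cell import manip
print(manip.sign_off())"
```

```text
clock 26.75
joints [-0.084  0.142  1.744 -0.     1.257  0.421]
eef_pos [473.882  -2.973 154.318]
eef_rot [-3.141  0.     1.066]
wrist_force [-0.684 -0.458  0.115]
moment [-0.017 -0.044  0.016]
finger_gap 0.39716878426976565
finger_force 0.0
the job is handed in; nothing more can be done
None
```

I turned the volume down to its end stop (torque peaked at about 0.33 N m), then up five clicks by feel and let go; I then pressed the power button until it bottomed (about 14 N) and released it, left the other items alone, and handed in at 26.75 s, with no verdict returned.

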